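Sort the feeder clamps behind the mug on the window ledge

TASK

First clear the red mug and the green bird feeder out of the way by standing them both upright on the grey felt mat; leave them there, and only then take the two clamps from behind: lay the clamp with open jaws flat in the blue tray, ready for hanging the feeder, and the clamp ratcheted shut flat in the yellow tray. When both clamps are sorted, stand the mug back in the middle of the round cork coaster and the bird feeder back in the middle of the green square plate. Never tip the mug or the bird feeder over, and do not shift or tip the glass hummingbird feeder.

Things in the scene. Friction and masses are not known exactly. Their poses are not given: they have to be found in the camera images.
- mug: Red ceramic mug, 66 mm across and 90 mm high, wall 4 mm, mouth up; the handle sticks out about 30 mm to its +y and at the start points roughly at the robot. Grip it across its x axis, clear of the handle. Origin: centre of the underside; z up. 0.28 kg. At the start it stands on the cork coaster.
- feeder: Green and clear plastic bird feeder, round, 144 mm high: green base 72 mm across and 14 mm high, clear tube 56 mm across, ribbed green twist cap 46 mm across from 114 mm to the top at 144 mm. Grip the cap from above, at any yaw. One rigid piece. Origin: centre of the underside; z up. 0.18 kg. At the start it stands on the green plate.
- clamp_open: Black rigid ratchet clamp with orange jaw tips and handle ends, lying flat, jaws wide open, handles spread (an X). Middle block 24 (x) x 28 (y) x 34 mm high, grip across y. Jaws 60 mm to +x, handles 67 mm to -x, 16 mm high; 70 mm across. Origin: underside, below the block; z up. 0.12 kg. Lies 85 mm behind (+x of) the mug or bird feeder, x axis near world +y.
- clamp_shut: Black rigid ratchet clamp with orange jaw tips and handle ends, lying flat, jaws shut, handles close together. Middle block 24 (x) x 28 (y) x 34 mm high, grip across y. Jaws 60 mm to +x, handles 67 mm to -x, 16 mm high; 40 mm across. Origin: underside, below the block; z up. 0.12 kg. Lies 85 mm behind (+x of) the mug or bird feeder, x axis near world +y.
- mug_coaster: Round cork coaster, fixed, 80 mm across and 4 mm thick, home of the mug. Origin: centre of the underside, on the ledge.
- feeder_plate: Square green plate, fixed, 80 x 80 mm and 4 mm thick, home of the bird feeder. Origin: centre of the underside, on the ledge. It and the cork coaster lie side by side, about 140 mm apart in y, in either order.
- felt_mat: Grey felt mat, fixed, 120 mm along x by 210 mm along y and 4 mm thick: the side area on which mug and bird feeder stand side by side along y meanwhile. Origin: centre of the underside, on the ledge. In one of the four side spots (centres about 160 mm apart in x, to the left and right).
- blue_tray: Shallow blue tray, fixed, outside 120 mm along x by 180 mm along y by 14 mm high, walls and floor 4 mm thick. A clamp lies flat in it only with its length roughly along the tray's y. Origin: centre of the underside, on the ledge. In one of four side spots.
- yellow_tray: Shallow yellow tray, fixed, outside 120 mm along x by 180 mm along y by 14 mm high, walls and floor 4 mm thick. A clamp lies flat in it only with its length roughly along the tray's y. Origin: centre of the underside, on the ledge. In one of four side spots.
- hummingbird_feeder: Glass hummingbird feeder, loose and fragile, to be left alone: red base 96 mm across with yellow flowers, clear glass bulb 68 mm across, 145 mm high in all. Origin: centre of the underside; z up. Stands in the fourth side spot.

How it is judged:
On the way, in this order (a step that is already met when the one before it is completed fails the run):
1. mug and bird feeder both stand upright on the felt mat, let go, while both clamps still lie where they were (x of mug in the frame of felt_mat between -0.06 and 0.06 m and y of mug in the frame of felt_mat between -0.105 and 0.105 m and z of each of mug, feeder in the frame of felt_mat below 0.008 m and angle between each of mug, feeder's own z axis and vertical below 0.12 rad and x of feeder in the frame of felt_mat between -0.06 and 0.06 m and y of feeder in the frame of felt_mat between -0.105 and 0.105 m and contact force between the fingers and mug below 0.3 N and contact force between the fingers and feeder below 0.3 N and distance of each of clamp_open, clamp_shut from where it was at the start of the episode below 0.04 m), for 0.2 s.
2. the open clamp lies flat in the blue tray and the shut clamp flat in the yellow tray, let go, while mug and bird feeder still stand on the mat (x of clamp_open in the frame of blue_tray between -0.052 and 0.052 m and y of clamp_open in the frame of blue_tray between -0.082 and 0.082 m and z of clamp_open in the frame of blue_tray below 0.01 m and angle between each of clamp_open, clamp_shut's own z axis and vertical below 0.1 rad and x of clamp_shut in the frame of yellow_tray between -0.052 and 0.052 m and y of clamp_shut in the frame of yellow_tray between -0.082 and 0.082 m and z of clamp_shut in the frame of yellow_tray below 0.01 m and contact force between the fingers and clamp_open below 0.3 N and contact force between the fingers and clamp_shut below 0.3 N and x of mug in the frame of felt_mat between -0.06 and 0.06 m and y of mug in the frame of felt_mat between -0.105 and 0.105 m and z of each of mug, feeder in the frame of felt_mat below 0.008 m and angle between each of mug, feeder's own z axis and vertical below 0.12 rad and x of feeder in the frame of felt_mat between -0.06 and 0.06 m and y of feeder in the frame of felt_mat between -0.105 and 0.105 m), for 0.2 s.
At the end, for the whole second after the job is handed in: The open clamp lies flat (within 0.1 rad) on the floor of the blue tray and the shut clamp likewise in the yellow tray; the mug stands upright on the cork coaster and the bird feeder upright on the green plate, each within 15 mm of the centre; all four are let go and at rest (x of clamp_open in the frame of blue_tray between -0.052 and 0.052 m and y of clamp_open in the frame of blue_tray between -0.082 and 0.082 m and z of clamp_open in the frame of blue_tray below 0.01 m and angle between each of clamp_open, clamp_shut, mug, feeder's own z axis and vertical below 0.1 rad and x of clamp_shut in the frame of yellow_tray between -0.052 and 0.052 m and y of clamp_shut in the frame of yellow_tray between -0.082 and 0.082 m and z of clamp_shut in the frame of yellow_tray below 0.01 m and horizontal distance between mug and mug_coaster below 0.015 m and z of mug in the frame of mug_coaster below 0.008 m and horizontal distance between feeder and feeder_plate below 0.015 m and z of feeder in the frame of feeder_plate below 0.008 m and linear speed of each of mug, feeder, clamp_open, clamp_shut below 0.02 m/s and contact force between the fingers and mug below 0.3 N and contact force between the fingers and feeder below 0.3 N and contact force between the fingers and clamp_open below 0.3 N and contact force between the fingers and clamp_shut below 0.3 N); the robot touches nothing.
It fails at once if the hummingbird feeder is shifted by more than 15 mm or tipped (distance of hummingbird_feeder from where it was at the start of the episode above 0.015 m or angle between hummingbird_feeder's own z axis and vertical above 0.25 rad).
It fails at once if the mug or the bird feeder is tipped over (angle between any of mug, feeder's own z axis and vertical above 0.7 rad).
It also fails if it takes over 144 s, if anything falls off the work surface, if the arm or the gripper's body presses on something with over 40 N, if the wrist force passes 120 N, or if a joint passes its speed limit or range.

ROBOT

A 6-joint arm with a two-finger parallel gripper is mounted at the origin on the work surface. World frame = base frame: x ahead of the robot, y to its left, z up, the work surface at z = 0. Lengths are in m, angles in rad, forces in N, time in s.
With the tool pointing down it reaches from about 0.25 to 0.775 m from the base axis. Payload 4 kg.
Tool frame: the origin (TCP) lies on the centre line of the jaws, within the pads' length; the fingertips stand 14 mm ahead of it and the grasp point (between the pads) lies 5 mm behind it (r.tcp_to_tips is the distance from the TCP to the fingertips, in m); z points along the fingers, y is the line along which they close (so a half turn about z gives the same grasp; the last joint's range is limited). The gripper opens to 85 mm and grips with 20 to 120 N. Pads are 22 mm wide; open, the fingers measure 114 mm over their backs; the gripper's body (76 mm by 85 mm) begins 54 mm behind the grasp point. The pads swing forward as they close: fully open they stand 13 mm farther back than shut.
Start: joints at [-1.364, 0.087, 1.371, -0, 1.684, -0.103], TCP at [0.168, -0.524, 0.245] pointing down, gripper open.
Joint ranges: [-3.1, 3.1], [-0.76, 2.03], [0.27, 2.55], [-1.08, 4.22], [0.17, 2.65], [-2.57, 2.57]. Speed limits (rad/s): [2.79, 2.79, 3.14, 3.14, 3.14, 3.14].

INTERFACE

Orientations are given as a unit quaternion [x, y, z, w].
In Python, from rig import r gives the robot as it stands.
- The arm moves only by the tool drive_tool, never from a script. Its argument "commands" is a list that holds one entry, the list of rows, each a list of 5 numbers: the shift along the tool's x, y, z in mm, then the turn about the tool's z in rad, then the gripper command: -1 is shut, 1 is fully open, values between are in proportion. In form: [[[x, y, z, twist, jaw], ...]]. A call has 1 to 12 rows; each row is the pose to reach, as a shift and turn from the pose commanded when the call began, along the tool's axes at that moment; what a row does not reach only later rows make up. A row lasts 1/10 s, in which the tool goes at most 50 mm and 8.59 degrees, less where a joint would pass 70% of its speed; a pose out of reach is approached as far as the arm can. A call with a gripper value outside its range is refused whole. The fingers move at their own pace and stop on an object; "force" is the grip in N (left out, the last holds). Time passes only in rows, so rows that repeat a pose let the fingers close. It gives the time, the measured TCP pose, the force, the opening and the grip force at its end, in the units of the state.
- r.state(): the state, without advancing time (a new reading comes with each control period).
- r.read_camera(name): name is "scene" or "top" or "wrist"; returns the picture (480x640x3 uint8, red, green, blue); there is no depth.
- r.camera_params(name): a dict with "intrinsics" (3x3 intrinsics, pixels), "world_from_camera" (4x4, takes a point from camera to world coordinates); the wrist camera has in their place "T_tool_cam" (4x4, takes a point from camera to tool coordinates, whose origin is the TCP and whose axes are the flange's). Camera axes: x right, y up, looking along -z (the intrinsics and any distortion apply to the point x, -y, -z); pixel columns grow to the right and rows downward; lengths in m; the calibration is good to about 2 mm. A picture is of the moment at which its call begins: read the wrist's pose just before it. camera_params takes no time and is no camera call.
- r.job_done(): hands the job in; it is judged then, once.
Trained networks look in the newest picture that a camera, given by its name, has taken for a name from the list of things; names that differ only in an ending like _2 or _b are one class to them, and where a whole thing is asked for, a point or a joint stands for the part that bears it (a point fixed in the world has none). Each returns a list of dicts, best first, with "confidence" (0 to 1); they miss things now and then, are a little off and sometimes report something else, mostly with a low value. They report only what shows in the picture. A call takes as long as a camera call.
- r.boxes_of(camera, name): "xyz" ([x, y, z] in m, in the coordinates of the camera as it stood for that picture, good to about 4 mm: the middle of the surface that is visible of it).
- r.tip_of(camera, name): "xyz" ([x, y, z] in m, in the coordinates of the camera as it stood for that picture, good to about 4 mm: a listed point, or the origin of a listed thing).
The state is a dict: "t": time; "qpos": joint angles; "dq": joint speeds; "tau": joint torques, N m; "ee_pos": TCP position; "ee_rot": TCP orientation; "force": force on the tool from outside, world axes, zero at the start; "ft_torque": the same for the moment, N m; "gripper_width": finger opening in m; "grip_force": force on a finger pad.
Only numpy, scipy, OpenCV 4.12 (cv2) and the standard library are available. Lean on these libraries where they do the work, as an engineer would, in place of code of your own. Each camera call takes 0.05 s, during which the arm holds its last target. There are 200 camera calls.

## Working session

There is one attempt and no reset: what is moved stays moved. The work goes in short steps, Python scripts to look and compute and a tool call to move; the robot and the scene stay as the last step left them, time stands still between calls to the robot, and variables do not carry over. Pictures are saved under pics/ and viewed, at most 14 in all, crops included, and the job is handed in when it is done.

Besides the shell and the picture viewer there is one more tool, called by a JSON object that holds its "op" and its "data", one argument or row to a line. drive_tool: Moves the arm, as the interface text tells. Its arguments: {"type":"object","properties":{"commands":{"type":"array"},"force":{"type":"number"}},"required":["commands"]}

```bash
ls; mkdir -p pics; cat > h.py <<'E'
import numpy as np, cv2
from rig import r
N=["mug","feeder","clamp_open","clamp_shut","mug_coaster","feeder_plate","felt_mat","blue_tray","yellow_tray","hummingbird_feeder"]
def snap(c,f):
    im=r.read_camera(c); cv2.imwrite(f"pics/{f}.png",im[:,:,::-1]); return im
def T(c):
    p=r.camera_params(c)
    if c!="wrist": return np.array(p["world_from_camera"])
    from scipy.spatial.transform import Rotation as R
    s=r.state(); M=np.eye(4); M[:3,:3]=R.from_quat(s["ee_rot"]).as_matrix(); M[:3,3]=s["ee_pos"]
    return M@np.array(p["T_tool_cam"])
def find(c,n,fn=None):
    M=T(c)
    return [(np.round((M@np.append(d["xyz"],1))[:3],4).tolist(),round(d["confidence"],2)) for d in (fn or r.tip_of)(c,n)[:2]]
def pix(c,P):
    p=r.camera_params(c); q=np.linalg.inv(T(c))@np.append(P,1); K=np.array(p["intrinsics"])
    v=K@np.array([q[0],-q[1],-q[2]]); return np.round(v[:2]/v[2]).tolist()
def ray(c,uv,z):
    p=r.camera_params(c); M=T(c); d=np.linalg.inv(np.array(p["intrinsics"]))@[uv[0],uv[1],1]
    d=M[:3,:3]@[d[0],-d[1],-d[2]]; o=M[:3,3]; return np.round(o+d*(z-o[2])/d[2],4).tolist()
E
python3 - <<'E'
from h import *
a=snap("top","top0");b=snap("scene","scene0")
for n in N: 
    x=find("top",n); print(n,x,[pix("top",p[0]) for p in x][:1],find("scene",n)[:1])
s=r.state();print(s["ee_pos"],s["ee_rot"],s["gripper_width"],s["t"])
print(T("top").round(3).tolist())
E
```

```text
pics
mug [([0.5322, 0.0574, 0.0041], 0.58)] [[288.0, 245.0]] [([0.5253, 0.0529, 0.0004], 0.94)]
feeder [([0.514, -0.0722, 0.0041], 0.85)] [[364.0, 258.0]] [([0.5118, -0.0772, 0.004], 0.58)]
clamp_open [([0.6189, 0.0633, -0.0017], 0.76)] [[287.0, 197.0]] [([0.6174, 0.0573, 0.0002], 0.91)]
clamp_shut [([0.5992, -0.0797, -0.0025], 0.82)] [[369.0, 211.0]] [([0.5997, -0.0793, 0.0022], 0.87)]
mug_coaster [] [] [([0.521, 0.062, 0.0014], 0.86)]
feeder_plate [] [] [([0.5134, -0.0782, -0.0007], 0.52)]
felt_mat [([0.5946, -0.3063, -0.0002], 0.65)] [[499.0, 218.0]] [([0.5891, -0.307, -0.002], 0.6)]
blue_tray [([0.5852, 0.3048, 0.0003], 0.98)] [[148.0, 211.0]] [([0.5896, 0.3013, -0.0016], 0.87)]
yellow_tray [([0.4309, 0.3137, 0.0022], 0.67)] [[134.0, 299.0]] [([0.4309, 0.3089, -0.003], 0.61)]
hummingbird_feeder [([0.4244, -0.3003, -0.0002], 0.97)] [[499.0, 316.0]] [([0.4249, -0.3053, -0.0053], 0.8)]
[ 0.16767583 -0.52383314  0.24533289] [9.88027161e-01 1.54280028e-01 1.27473131e-06 4.15443214e-05] 0.08563930656649074 1.1
[[0.036, 0.975, -0.22, 0.319], [-0.999, 0.034, -0.012, 0.004], [-0.004, 0.221, 0.975, 1.005], [0.0, 0.0, 0.0, 1.0]]
```

View pics/top0.png

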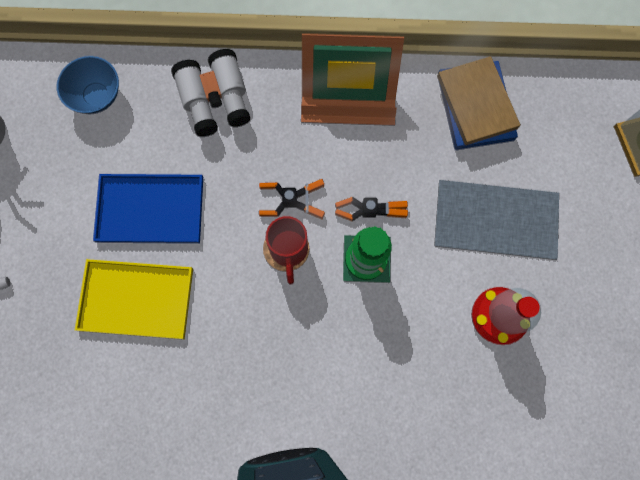

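View pics/scene0.png

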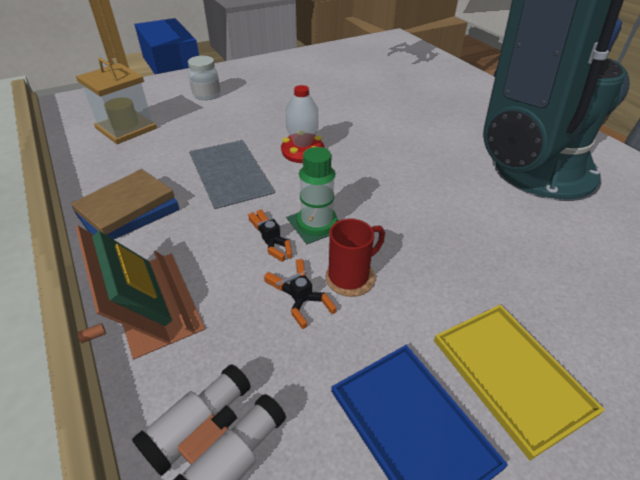

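The top view matches the detections: the mug is at px (288,240) with its handle toward the robot, and the feeder is at (370,250). Behind them lie the open clamp (291,197) and the shut clamp (371,207). The mat is at (498,218), blue tray at (149,209), yellow tray at (135,300) and hummingbird feeder at (505,315). The scene view agrees with this layout. I'll move to a raised spot above the mug and feeder and align the tool with the world axes.

{"op": "drive_tool", "data": {
  "commands": [
    [[0,0,-50,0,1],[0,0,-95,0.1,1],[454,-394,-95,0.31,1],[454,-394,-95,0.31,1],[454,-394,-95,0.31,1],[454,-394,-95,0.31,1],[454,-394,-95,0.31,1],[454,-394,-95,0.31,1],[454,-394,-95,0.31,1],[454,-394,-95,0.31,1],[454,-394,-95,0.31,1],[454,-394,-95,0.31,1]]
  ]
}}

```text
t: 2.3
ee_pos: [0.428, -0.0946, 0.3407]
ee_rot: [1.0, -0.0, 0.001, 0.0]
force: [2.0, -1.0, 0.6]
gripper_width: 0.0854
grip_force: 0.0
```

{"op": "drive_tool", "data": {
  "commands": [
    [[0,0,0,0,1],[0,0,0,0,1],[0,0,0,0,1],[0,0,0,0,1]]
  ]
}}

```text
t: 2.7
ee_pos: [0.4269, -0.098, 0.3404]
ee_rot: [1.0, -0.002, 0.0, 0.0]
force: [-0.1, 0.2, -0.2]
gripper_width: 0.0854
grip_force: 0.0
```

{"op": "drive_tool", "data": {
  "commands": [
    [[20,-90,0,0,1],[20,-90,0,0,1],[20,-90,0,0,1],[20,-90,0,0,1]]
  ]
}}

```text
t: 3.1
ee_pos: [0.4473, -0.0073, 0.3403]
ee_rot: [1.0, -0.0, -0.0, 0.0]
force: [0.5, -0.2, -0.5]
gripper_width: 0.0856
grip_force: 0.0
```

```bash
python3 - <<'E'
from h import *
a=snap("wrist","w0")
for n in N: 
    x=find("wrist",n); print(n,x,[pix("wrist",p[0]) for p in x][:1])
s=r.state();print(s["ee_pos"],s["qpos"],s["t"])
E
```

```text
mug [([0.5262, 0.0577, 0.0098], 0.61)] [[253.0, 114.0]]
feeder [([0.5059, -0.0746, 0.0057], 0.67)] [[374.0, 133.0]]
clamp_open [([0.6117, 0.0566, 0.0014], 0.78)] [[251.0, 28.0]]
clamp_shut [([0.6047, -0.0825, -0.0007], 0.73), ([0.5901, 0.2964, 0.0032], 0.51)] [[385.0, 36.0]]
mug_coaster [([0.6121, 0.058, 0.0015], 0.61)] [[251.0, 28.0]]
feeder_plate [] []
felt_mat [] []
blue_tray [] []
yellow_tray [([0.4274, 0.3091, 0.003], 0.73)] [[43.0, 203.0]]
hummingbird_feeder [([0.4227, -0.3023, 0.0013], 0.72)] [[565.0, 207.0]]
[ 0.44741019 -0.00685218  0.34031819] [-1.42074545e-01 -1.41075222e-01  1.40698065e+00 -1.05130249e-04
  1.87559953e+00  1.42939906e+00] 3.65
```

View pics/w0.png

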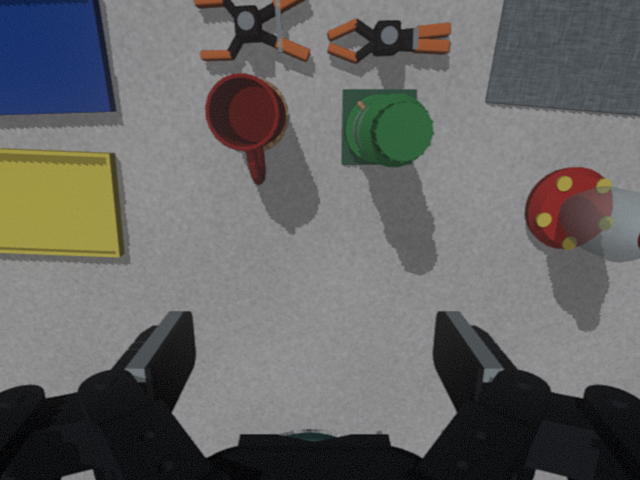

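The wrist view shows the feeder cap centred near (402,131), its plate near (379,127) and the mug rim centred near (245,111). The mug handle points almost straight back, ending at (258,182).

```bash
python3 - <<'E'
from h import *
for nm,uv,z in [("cap",(402,131),.148),("plateL",(342,126),.004),("plateTop",(380,90),.004),("plateBot",(378,164),.004),("rim",(245,111),.094),("clamp_o",(246,20),.034),("clamp_s",(390,37),.034)]:
    print(nm,ray("wrist",uv,z))
print(ray("top",(287,240),.094),ray("top",(374,243),.148))
E
```

```text
cap [0.5117, -0.0742, 0.148]
plateL [0.514, -0.0379, 0.004]
plateTop [0.5514, -0.078, 0.004]
plateBot [0.4727, -0.0795, 0.004]
rim [0.5274, 0.054, 0.094]
clamp_o [0.6124, 0.0588, 0.034]
clamp_s [0.5977, -0.0809, 0.034]
[0.521, 0.0551, 0.094] [0.509, -0.0757, 0.148]
```

{"op": "drive_tool", "data": {
  "commands": [
    [[64,68,0,0,1],[64,68,0,0,1],[64,68,100,0,1],[64,68,100,0,1],[64,68,140,0,1],[64,68,180,0,1],[64,68,212,0,1],[64,68,212,0,1],[64,68,212,0,1],[64,68,212,0,1]]
  ],
  "force": 40
}}

```text
t: 4.65
ee_pos: [0.5131, -0.075, 0.1311]
ee_rot: [1.0, -0.0, 0.002, 0.001]
force: [0.9, -0.4, -0.0]
gripper_width: 0.0849
grip_force: 0.0
```

{"op": "drive_tool", "data": {
  "commands": [
    [[0,0,0,0,0],[0,0,0,0,-0.2],[0,0,0,0,-1],[0,0,0,0,-1],[0,0,0,0,-1],[0,0,0,0,-1],[0,0,0,0,-1],[0,0,0,0,-1]]
  ],
  "force": 40
}}

```text
t: 5.45
ee_pos: [0.5125, -0.0756, 0.13]
ee_rot: [1.0, -0.0, 0.002, 0.001]
force: [0.2, -1.6, 5.6]
gripper_width: 0.0423
grip_force: 49.1
```

{"op": "drive_tool", "data": {
  "commands": [
    [[0,0,-15,0,-1],[0,0,-40,0,-1],[0,0,-70,0,-1],[0,0,-100,0,-1],[0,0,-100,0,-1],[10,20,-100,0,-1],[20,50,-100,0,-1],[30,85,-100,0,-1],[40,120,-100,0,-1],[50,155,-100,0,-1],[60,185,-100,0,-1],[60,190,-100,0,-1]]
  ]
}}

```text
t: 6.65
ee_pos: [0.5708, -0.2675, 0.224]
ee_rot: [1.0, -0.002, -0.002, -0.001]
force: [-0.2, 0.5, -2.6]
gripper_width: 0.0425
grip_force: 48.0
```

{"op": "drive_tool", "data": {
  "commands": [
    [[5,20,0,0,-1],[15,50,0,0,-1],[20,75,0,0,-1],[22,90,0,0,-1],[22,90,20,0,-1],[22,90,45,0,-1],[22,90,70,0,-1],[22,90,85,0,-1],[22,90,85,0,-1]]
  ]
}}

```text
t: 7.55
ee_pos: [0.5916, -0.3527, 0.1386]
ee_rot: [1.0, 0.0, -0.003, -0.003]
force: [-0.2, -0.3, -2.9]
gripper_width: 0.0422
grip_force: 48.1
```

```bash
python3 - <<'E'
from h import *
a=snap("scene","s1")[100:300,100:420];b=snap("top","t1")[150:400,400:640]
a=cv2.resize(a,(400,250)); cv2.imwrite("pics/c1.png",np.hstack([a,b])[:,:,::-1])
s=r.state();print(s["ee_pos"],s["force"],s["gripper_width"])
print(find("top","feeder"),find("scene","feeder"),find("top","felt_mat"),find("scene","felt_mat"))
E
```

```text
[ 0.59343341 -0.35422357  0.14336823] [ 0.18467128  0.03229632 -1.55897109] 0.04250066022961186
[([0.5943, -0.3501, 0.0165], 0.92)] [([0.5897, -0.3539, 0.0106], 0.76)] [([0.5913, -0.3037, -0.0033], 0.95)] [([0.5938, -0.309, -0.0023], 0.81)]
```

View pics/c1.png

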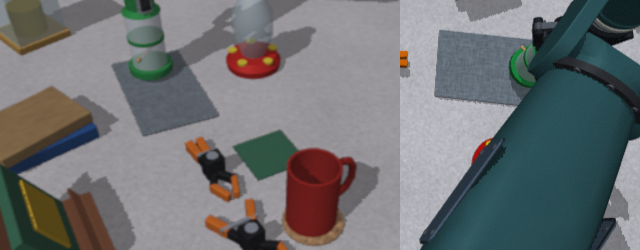

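The feeder hangs upright over the far half of the mat. I'll lower it the last 13 mm and let go.

{"op": "drive_tool", "data": {
  "commands": [
    [[0,0,6,0,-1],[0,0,10,0,-1],[0,0,13,0,-1],[0,0,13,0,-1],[0,0,13,0,-1],[0,0,13,0,-1]]
  ]
}}

```text
t: 8.45
ee_pos: [0.5933, -0.3546, 0.1301]
ee_rot: [1.0, -0.0, -0.0, -0.0]
force: [0.2, -0.4, -1.7]
gripper_width: 0.0423
grip_force: 48.3
```

{"op": "drive_tool", "data": {
  "commands": [
    [[0,0,0,0,-0.2],[0,0,0,0,0.2],[0,0,0,0,1],[0,0,0,0,1],[0,0,0,0,1],[0,0,0,0,1],[0,0,-20,0,1],[0,0,-60,0,1],[0,0,-100,0,1],[0,0,-140,0,1],[0,0,-140,0,1]]
  ]
}}

```text
t: 9.55
ee_pos: [0.5952, -0.3559, 0.2799]
ee_rot: [1.0, -0.0, 0.006, 0.005]
force: [0.1, -0.6, 0.6]
gripper_width: 0.0854
grip_force: 0.0
```

{"op": "drive_tool", "data": {
  "commands": [
    [[-20,-50,0,0,1],[-69,-409,0,0,1],[-69,-409,0,0,1],[-69,-409,0,0,1],[-69,-409,0,0,1],[-69,-409,0,0,1],[-69,-409,0,0,1],[-69,-409,0,0,1],[-69,-409,0,0,1],[-69,-409,0,0,1],[-69,-409,0,0,1],[-69,-409,0,0,1]]
  ]
}}

```text
t: 10.75
ee_pos: [0.5246, 0.0533, 0.2699]
ee_rot: [1.0, -0.001, -0.0, 0.0]
force: [-1.1, -0.4, 0.4]
gripper_width: 0.0856
grip_force: 0.0
```

```bash
python3 - <<'E'
from h import *
a=snap("wrist","w2")
s=r.state();print(s["ee_pos"],s["ee_rot"],s["t"])
print([find("wrist",n) for n in ["mug","clamp_open","clamp_shut","feeder_plate"]])
E
```

```text
[0.52463841 0.05313015 0.26997151] [ 9.99999381e-01 -1.06208116e-03 -2.07391287e-04  2.57415434e-04] 10.8
[[([0.5258, 0.0549, 0.0088], 0.74)], [([0.612, 0.0598, 0.003], 0.77)], [([0.6003, -0.0792, 0.0019], 0.6), ([0.6138, 0.0575, 0.0023], 0.33)], [([0.5119, -0.077, 0.0012], 0.86)]]
```

View pics/w2.png

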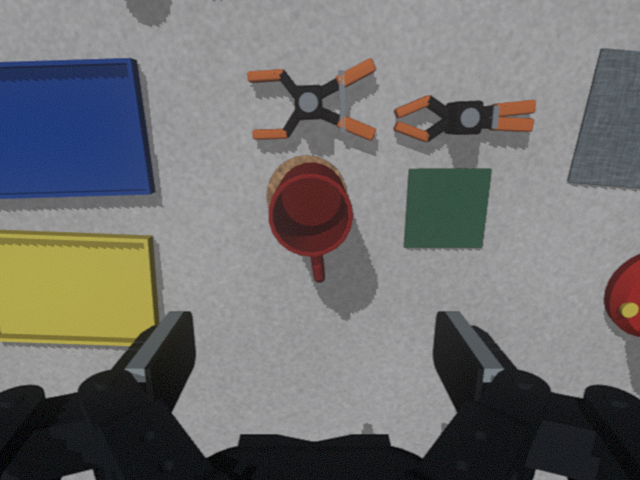

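The mug sits at (311,207) with its handle straight back. The clamp blocks are at (308,101) and (469,117), and the empty plate is at (447,208).

```bash
python3 - <<'E'
from h import *
for uv,z in [((311,207),.094),((308,101),.034),((469,117),.034),((447,208),.004)]: print(ray("wrist",uv,z))
E
```

```text
[0.5329, 0.0558, 0.094]
[0.6125, 0.0585, 0.034]
[0.5996, -0.0802, 0.034]
[0.5135, -0.0787, 0.004]
```

{"op": "drive_tool", "data": {
  "commands": [
    [[3,-2,50,0,1],[3,-2,100,0,1],[3,-2,130,0,1],[3,-2,160,0,1],[3,-2,185,0,1],[3,-2,205,0,1],[3,-2,212,0,1],[3,-2,212,0,1],[3,-2,212,0,1]]
  ]
}}

```text
t: 11.9
ee_pos: [0.5283, 0.0562, 0.0595]
ee_rot: [1.0, -0.0, 0.001, 0.0]
force: [-0.3, 0.4, 1.0]
gripper_width: 0.0855
grip_force: 0.0
```

{"op": "drive_tool", "data": {
  "commands": [
    [[0,0,0,0,0.7],[0,0,0,0,0.5],[0,0,0,0,0.3],[0,0,0,0,-1],[0,0,0,0,-1],[0,0,0,0,-1],[0,0,0,0,-1]]
  ],
  "force": 40
}}

```text
t: 12.6
ee_pos: [0.5288, 0.0562, 0.0603]
ee_rot: [1.0, -0.0, 0.002, 0.0]
force: [-0.9, -0.6, 5.6]
gripper_width: 0.0653
grip_force: 45.3
```

{"op": "drive_tool", "data": {
  "commands": [
    [[0,0,-15,0,-1],[0,0,-45,0,-1],[0,0,-80,0,-1],[0,0,-100,0,-1],[5,20,-100,0,-1],[15,55,-100,0,-1],[25,95,-100,0,-1],[35,135,-100,0,-1],[45,175,-100,0,-1],[50,215,-100,0,-1],[55,240,-100,0,-1],[55,240,-100,0,-1]]
  ]
}}

```text
t: 13.8
ee_pos: [0.5819, -0.1871, 0.1567]
ee_rot: [1.0, -0.002, -0.001, 0.0]
force: [0.6, 0.2, -2.2]
gripper_width: 0.0651
grip_force: 45.5
```

{"op": "drive_tool", "data": {
  "commands": [
    [[3,20,0,0,-1],[8,45,0,0,-1],[11,65,0,0,-1],[11,70,0,0,-1],[11,70,15,0,-1],[11,70,40,0,-1],[11,70,65,0,-1],[11,70,82,0,-1],[11,70,85,0,-1],[11,70,85,0,-1],[11,70,85,0,-1]]
  ]
}}

```text
t: 14.9
ee_pos: [0.5941, -0.2534, 0.0745]
ee_rot: [1.0, 0.0, 0.001, 0.0]
force: [0.3, -1.0, -1.0]
gripper_width: 0.0653
grip_force: 45.7
```

```bash
python3 - <<'E'
from h import *
a=snap("scene","s2")[40:320,100:420];b=snap("wrist","w3")
cv2.imwrite("pics/c2.png",np.hstack([cv2.resize(a,(400,350)),cv2.resize(b,(400,350))])[:,:,::-1])
s=r.state();print(s["ee_pos"],s["force"],s["gripper_width"])
print(find("scene","mug"),find("wrist","mug"),find("scene","feeder"),find("wrist","feeder"))
E
```

```text
[ 0.5943446  -0.25383567  0.07517079] [ 0.04734839  0.12653614 -1.75202027] 0.06519682700790133
[([0.5921, -0.2587, 0.0176], 0.73), ([0.6, -0.0794, 0.0008], 0.31)] [([0.5922, -0.2552, 0.0258], 0.76)] [] [([0.588, -0.3524, 0.0054], 0.63)]
```

View pics/c2.png

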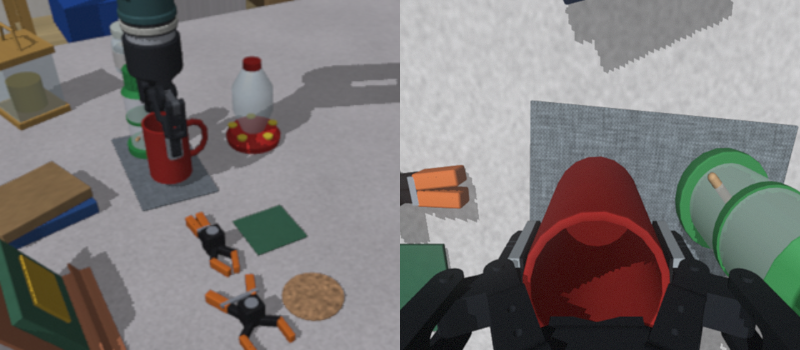

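The mug hangs upright over the mat beside the feeder, about 15 mm up. I'll lower it, release and lift away.

{"op": "drive_tool", "data": {
  "commands": [
    [[0,0,6,0,-1],[0,0,11,0,-1],[0,0,15,0,-1],[0,0,15,0,-1],[0,0,15,0,-1],[0,0,15,0,-1]]
  ]
}}

```text
t: 15.8
ee_pos: [0.5933, -0.2536, 0.0604]
ee_rot: [1.0, -0.0, 0.0, 0.0]
force: [-4.3, 1.1, 7.2]
gripper_width: 0.0654
grip_force: 46.4
```

{"op": "drive_tool", "data": {
  "commands": [
    [[0,0,0,0,0.6],[0,0,0,0,0.8],[0,0,0,0,0.9],[0,0,0,0,0.9],[0,0,0,0,0.9],[0,0,-20,0,0.9],[0,0,-60,0,1],[0,0,-100,0,1],[0,0,-150,0,1],[0,0,-190,0,1],[0,0,-190,0,1],[0,0,-190,0,1]]
  ]
}}

```text
t: 17.0
ee_pos: [0.5939, -0.254, 0.2501]
ee_rot: [1.0, -0.0, 0.002, 0.001]
force: [0.9, -0.3, -0.0]
gripper_width: 0.0855
grip_force: 0.0
```

{"op": "drive_tool", "data": {
  "commands": [
    [[0,-20,-10,0,1],[6,-174,0,-1.57,1],[6,-174,0,-1.57,1],[6,-174,0,-1.57,1],[6,-174,0,-1.57,1],[6,-174,0,-1.57,1],[6,-174,0,-1.57,1],[6,-174,0,-1.57,1],[6,-174,0,-1.57,1],[6,-174,0,-1.57,1],[6,-174,0,-1.57,1],[6,-174,0,-1.57,1]]
  ]
}}

```text
t: 18.2
ee_pos: [0.5984, -0.0782, 0.246]
ee_rot: [0.706, 0.709, -0.001, -0.002]
force: [0.2, 0.1, -0.5]
gripper_width: 0.0855
grip_force: 0.0
```

{"op": "drive_tool", "data": {
  "commands": [
    [[0,0,0,0,1],[0,0,0,0,1]]
  ]
}}

```text
t: 18.4
ee_pos: [0.5988, -0.0788, 0.2469]
ee_rot: [0.708, 0.706, -0.001, -0.001]
force: [-1.1, -0.2, -0.6]
gripper_width: 0.0853
grip_force: 0.0
```

```bash
python3 - <<'E'
from h import *
a=snap("wrist","w4"); snap("scene","s4"); snap("top","t4")
s=r.state();print(s["ee_pos"],s["ee_rot"],s["t"],s["qpos"])
for n in N: print(n,[find(c,n)[:1] for c in ("wrist","scene","top")])
E
```

```text
[ 0.59919326 -0.07927026  0.24779725] [ 7.07653580e-01  7.06559394e-01 -2.51392184e-04 -4.12212904e-04] 18.55 [-2.25319590e-01  2.09312283e-01  1.22783533e+00  1.28764066e-05
  1.70541060e+00 -2.23770454e-01]
mug [[([0.5899, -0.2525, 0.0095], 0.81)], [([0.5918, -0.2536, 0.0003], 0.66)], [([0.5957, -0.2504, 0.0036], 0.96)]]
feeder [[([0.5142, -0.0794, 0.0028], 0.47)], [([0.5927, -0.354, 0.0026], 0.92)], [([0.5961, -0.3508, 0.0031], 0.77)]]
clamp_open [[([0.6131, 0.0587, 0.0054], 0.94)], [([0.6155, 0.06, 0.0026], 0.61)], [([0.6198, 0.0614, 0.0016], 0.64)]]
clamp_shut [[([0.6034, -0.0826, 0.0029], 0.55)], [([0.5999, -0.079, 0.0013], 0.92)], []]
mug_coaster [[([0.5236, 0.064, 0.0011], 0.82)], [([0.5247, 0.062, 0.0002], 0.81)], [([0.5286, 0.0594, 0.0013], 0.75)]]
feeder_plate [[([0.5092, -0.0781, 0.0054], 0.87)], [([0.5182, -0.0768, 0.0018], 0.92)], [([0.5955, -0.3505, 0.0053], 0.68)]]
felt_mat [[], [([0.5932, -0.3057, -0.0029], 0.68)], [([0.5916, -0.3043, -0.0037], 0.71)]]
blue_tray [[([0.5117, -0.0809, 0.0024], 0.44)], [([0.5879, 0.2986, -0.0022], 0.56)], [([0.5881, 0.3016, 0.0018], 0.7)]]
yellow_tray [[], [([0.4346, 0.3102, -0.0009], 0.63)], [([0.4311, 0.3131, 0.0023], 0.88)]]
hummingbird_feeder [[], [([0.4289, -0.3063, -0.0029], 0.76)], [([0.424, -0.3001, 0.0011], 0.67)]]
```

View pics/w4.png

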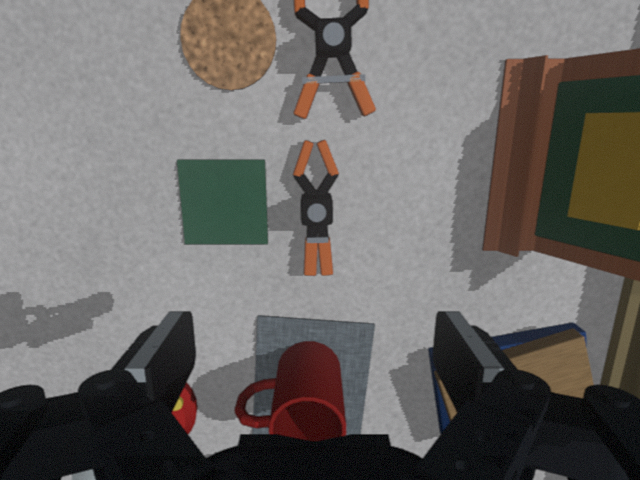

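The shut clamp block is at (316,212), aligned with the jaws. The coaster is at (228,38), the plate at (224,202), and the picture stand's near edge is at about (490,250).

```bash
python3 - <<'E'
from h import *
for uv,z in [((316,211),.034),((333,35),.034),((228,38),.004),((224,202),.004),((487,250),.02)]: print(ray("wrist",uv,z))
E
```

```text
[0.5999, -0.0809, 0.034]
[0.6126, 0.057, 0.034]
[0.5261, 0.0601, 0.004]
[0.5141, -0.0789, 0.004]
[0.7584, -0.1206, 0.02]
```

{"op": "drive_tool", "data": {
  "commands": [
    [[-2,1,50,0,1],[-2,1,100,0,1],[-2,1,145,0,1],[-2,1,180,0,1],[-2,1,205,0,1],[-2,1,218,0,1],[-2,1,224,0,1],[-2,1,224,0,1],[-2,1,224,0,1]]
  ]
}}

```text
t: 20.95
ee_pos: [0.6018, -0.082, 0.0263]
ee_rot: [0.707, 0.707, 0.001, 0.002]
force: [-0.1, 0.7, 0.3]
gripper_width: 0.0855
grip_force: 0.0
```

{"op": "drive_tool", "data": {
  "commands": [
    [[0,0,0,0,0],[0,0,0,0,-0.2],[0,0,0,0,-1],[0,0,0,0,-1],[0,0,0,0,-1],[0,0,0,0,-1],[0,0,0,0,-1],[0,0,0,0,-1]]
  ],
  "force": 40
}}

```text
t: 21.75
ee_pos: [0.6008, -0.0817, 0.0249]
ee_rot: [0.707, 0.707, 0.0, 0.0]
force: [0.5, -0.1, 4.0]
gripper_width: 0.0275
grip_force: 42.9
```

{"op": "drive_tool", "data": {
  "commands": [
    [[0,0,-20,0,-1],[0,0,-60,0,-1],[0,0,-100,0,-1],[0,0,-150,0,-1],[0,0,-150,0,-1],[0,0,-150,0,-1]]
  ]
}}

```text
t: 22.35
ee_pos: [0.601, -0.0817, 0.1756]
ee_rot: [0.707, 0.707, 0.001, 0.001]
force: [0.5, 0.3, -1.0]
gripper_width: 0.0274
grip_force: 42.4
```

{"op": "drive_tool", "data": {
  "commands": [
    [[20,-10,0,0,-1],[60,-25,0,0,-1],[100,-43,0,0,-1],[140,-60,0,0,-1],[180,-78,0,0,-1],[220,-95,0,0,-1],[260,-112,0,0,-1],[300,-130,0,0,-1],[340,-147,0,0,-1],[375,-162,0,0,-1],[393,-170,0,0,-1],[393,-170,0,0,-1]]
  ]
}}

```text
t: 23.55
ee_pos: [0.4281, 0.3131, 0.1709]
ee_rot: [0.706, 0.708, -0.003, -0.001]
force: [0.3, -0.3, -0.4]
gripper_width: 0.0275
grip_force: 42.4
```

```bash
python3 - <<'E'
from h import *
a=snap("scene","s5")
b=snap("top","t5")
cv2.imwrite("pics/c5.png",np.hstack([cv2.resize(a,(400,300)),cv2.resize(b,(400,300))])[:,:,::-1])
s=r.state();print(s["ee_pos"],s["ee_rot"],s["gripper_width"])
print(find("top","clamp_shut"),find("scene","clamp_shut"),find("scene","yellow_tray"))
E
```

```text
[0.42969223 0.31091225 0.17166374] [ 7.07088078e-01  7.07121036e-01 -2.49748723e-03 -2.28524964e-04] 0.027239380540551594
[([0.4269, 0.3135, 0.1426], 0.92)] [([0.4254, 0.3161, 0.1462], 0.63)] [([0.4319, 0.3069, -0.0051], 0.78), ([0.5242, 0.0604, 0.0022], 0.54)]
```

View pics/c5.png

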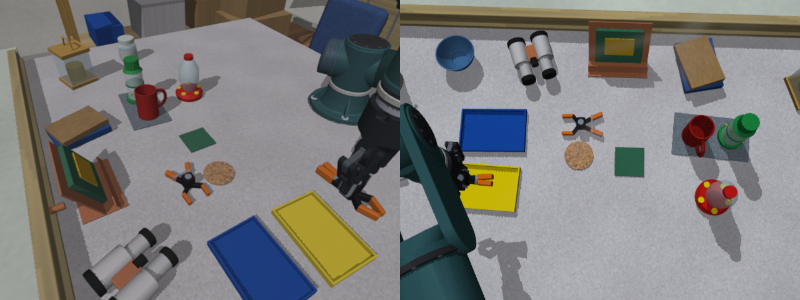

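The clamp hangs level over the yellow tray, and the mug and feeder still stand on the mat. I'll lower it.

{"op": "drive_tool", "data": {
  "commands": [
    [[0,0,35,0,-1],[0,0,75,0,-1],[0,0,110,0,-1],[0,0,130,0,-1],[0,0,138,0,-1],[0,0,142,0,-1],[0,0,142,0,-1],[0,0,142,0,-1]]
  ]
}}

```text
t: 24.6
ee_pos: [0.432, 0.3119, 0.0339]
ee_rot: [0.708, 0.707, 0.001, 0.0]
force: [-0.4, -0.4, -0.4]
gripper_width: 0.0271
grip_force: 42.3
```

{"op": "drive_tool", "data": {
  "commands": [
    [[0,0,0,0,-0.2],[0,0,0,0,0.2],[0,0,0,0,0.5],[0,0,0,0,0.5],[0,0,0,0,0.5],[0,0,-20,0,0.5],[0,0,-60,0,0.5],[0,0,-110,0,1],[0,0,-160,0,1],[0,0,-200,0,1],[0,0,-215,0,1],[0,0,-215,0,1]]
  ]
}}

```text
t: 25.8
ee_pos: [0.4318, 0.3122, 0.2502]
ee_rot: [0.707, 0.707, 0.003, 0.001]
force: [0.5, -0.2, -1.6]
gripper_width: 0.0856
grip_force: 0.0
```

{"op": "drive_tool", "data": {
  "commands": [
    [[-254,181,0,0,1],[-254,181,0,0,1],[-254,181,0,0,1],[-254,181,0,0,1],[-254,181,0,0,1],[-254,181,0,0,1],[-254,181,0,0,1],[-254,181,0,0,1],[-254,181,0,0,1],[-254,181,0,0,1]]
  ]
}}

```text
t: 26.8
ee_pos: [0.6105, 0.059, 0.2465]
ee_rot: [0.707, 0.708, -0.0, -0.001]
force: [-0.1, -0.1, 0.2]
gripper_width: 0.0852
grip_force: 0.0
```

```bash
python3 - <<'E'
from h import *
a=snap("wrist","w6");b=snap("top","t6")[150:400,60:310];snap("scene","s6")
cv2.imwrite("pics/c6.png",np.hstack([cv2.resize(a,(400,300)),cv2.resize(b,(300,300))])[:,:,::-1])
s=r.state();print(s["ee_pos"],s["ee_rot"],s["gripper_width"])
print(find("top","clamp_shut"),find("scene","clamp_shut"),find("wrist","clamp_open"),find("wrist","clamp_open",r.boxes_of))
E
```

```text
[0.61094    0.05883831 0.24758631] [7.06689422e-01 7.07523878e-01 1.33818440e-04 7.07805889e-05] 0.08519631380433516
[([0.4313, 0.3157, 0.003], 0.82), ([0.5943, -0.3536, 0.0043], 0.42)] [([0.4315, 0.3126, 0.0017], 0.84)] [([0.617, 0.06, 0.004], 0.9)] [([0.6121, 0.0583, 0.021], 0.57)]
```

View pics/c6.png

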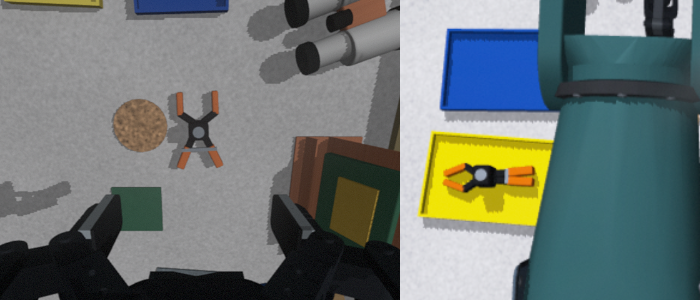

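The shut clamp lies flat in the yellow tray. The open clamp block is at about (317,210) in full-size wrist pixels, right under the gripper.

{"op": "drive_tool", "data": {
  "commands": [
    [[-2,2,50,0,1],[-2,2,100,0,1],[-2,2,145,0,1],[-2,2,180,0,1],[-2,2,205,0,1],[-2,2,218,0,1],[-2,2,224,0,1],[-2,2,224,0,1],[-2,2,224,0,1]]
  ]
}}

```text
t: 28.05
ee_pos: [0.6149, 0.0554, 0.0253]
ee_rot: [0.707, 0.707, 0.001, 0.001]
force: [-0.8, -0.2, -0.3]
gripper_width: 0.0857
grip_force: 0.0
```

{"op": "drive_tool", "data": {
  "commands": [
    [[0,0,0,0,0],[0,0,0,0,-0.2],[0,0,0,0,-1],[0,0,0,0,-1],[0,0,0,0,-1],[0,0,0,0,-1],[0,0,0,0,-1],[0,0,0,0,-1]]
  ],
  "force": 40
}}

```text
t: 28.85
ee_pos: [0.6135, 0.0554, 0.0239]
ee_rot: [0.707, 0.707, -0.0, -0.0]
force: [-2.7, -0.2, 5.5]
gripper_width: 0.0273
grip_force: 41.3
```

{"op": "drive_tool", "data": {
  "commands": [
    [[0,0,-20,0,-1],[0,0,-60,0,-1],[0,0,-100,0,-1],[0,0,-150,0,-1],[0,0,-150,0,-1],[0,0,-150,0,-1]]
  ]
}}

```text
t: 29.45
ee_pos: [0.6145, 0.0554, 0.1748]
ee_rot: [0.707, 0.707, 0.001, 0.001]
force: [0.0, 0.9, -2.6]
gripper_width: 0.0275
grip_force: 40.5
```

{"op": "drive_tool", "data": {
  "commands": [
    [[20,-3,0,0,-1],[55,-7,0,0,-1],[95,-11,0,0,-1],[135,-15,0,0,-1],[175,-19,0,0,-1],[210,-23,0,0,-1],[235,-26,0,0,-1],[247,-26,0,0,-1],[247,-26,0,0,-1],[247,-26,0,0,-1]]
  ]
}}

```text
t: 30.45
ee_pos: [0.5877, 0.3012, 0.1717]
ee_rot: [0.708, 0.707, -0.001, 0.0]
force: [-0.6, -0.8, -1.1]
gripper_width: 0.027
grip_force: 40.4
```

{"op": "drive_tool", "data": {
  "commands": [
    [[0,0,35,0,-1],[0,0,75,0,-1],[0,0,110,0,-1],[0,0,130,0,-1],[0,0,138,0,-1],[0,0,143,0,-1],[0,0,143,0,-1],[0,0,143,0,-1]]
  ]
}}

```text
t: 31.25
ee_pos: [0.5891, 0.3025, 0.0323]
ee_rot: [0.708, 0.707, 0.002, 0.001]
force: [0.5, -0.5, -1.6]
gripper_width: 0.0272
grip_force: 40.4
```

{"op": "drive_tool", "data": {
  "commands": [
    [[0,0,2,0,-1],[0,0,2,0,-0.2],[0,0,2,0,0.2],[0,0,2,0,0.5],[0,0,2,0,0.5],[0,0,2,0,0.5],[0,0,-20,0,0.5],[0,0,-60,0,0.5],[0,0,-110,0,1],[0,0,-160,0,1],[0,0,-200,0,1],[0,0,-220,0,1]]
  ]
}}

```text
t: 32.45
ee_pos: [0.589, 0.3029, 0.2566]
ee_rot: [0.707, 0.707, 0.004, 0.002]
force: [0.4, 0.0, 0.4]
gripper_width: 0.0852
grip_force: 0.0
```

{"op": "drive_tool", "data": {
  "commands": [
    [[-50,0,0,0,1],[-300,0,0,0.7,1],[-300,0,0,1.57,1],[-300,0,0,1.57,1],[-300,0,0,1.57,1],[-300,0,0,1.57,1],[-300,0,0,1.57,1],[-300,0,0,1.57,1],[-300,0,0,1.57,1],[-300,0,0,1.57,1],[-300,0,0,1.57,1],[-300,0,0,1.57,1]]
  ]
}}

```text
t: 33.65
ee_pos: [0.5874, 0.0023, 0.2503]
ee_rot: [1.0, -0.002, -0.0, 0.0]
force: [0.2, 0.5, -0.2]
gripper_width: 0.0855
grip_force: 0.0
```

```bash
python3 - <<'E'
from h import *
b=snap("top","t7");a=snap("scene","s7")
cv2.imwrite("pics/c7.png",np.hstack([cv2.resize(a,(400,300)),cv2.resize(b,(400,300))])[:,:,::-1])
s=r.state();print(s["ee_pos"],s["ee_rot"],s["gripper_width"])
for n in ["mug","feeder","clamp_open","clamp_shut","blue_tray","mug_coaster","feeder_plate"]: print(n,[find(c,n)[:1] for c in ("scene","top")])
E
```

```text
[0.58742732 0.00236679 0.25029132] [ 9.99999998e-01  1.99623362e-06 -3.01998106e-05  4.88957091e-05] 0.08512949429480099
mug [[([0.5947, -0.2547, 0.0008], 0.85)], [([0.5968, -0.2539, 0.0008], 0.65)]]
feeder [[([0.5923, -0.355, 0.0017], 0.82)], [([0.5942, -0.3507, 0.0042], 0.61)]]
clamp_open [[([0.5912, 0.303, 0.0036], 0.96)], [([0.5961, 0.3056, 0.0016], 0.78)]]
clamp_shut [[([0.4302, 0.3126, 0.0036], 0.94)], [([0.4315, 0.3148, -0.0006], 0.56)]]
blue_tray [[([0.5891, 0.2988, -0.0031], 0.6)], [([0.589, 0.301, 0.002], 0.69)]]
mug_coaster [[([0.525, 0.0618, 0.0016], 0.58)], []]
feeder_plate [[([0.5133, -0.082, -0.0008], 0.86)], [([0.5942, 0.3036, 0.0035], 0.52)]]
```

View pics/c7.png

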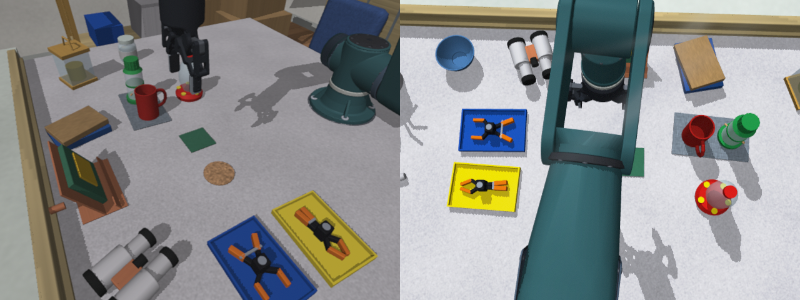

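Both clamps lie flat in their trays, and the mug and feeder still stand on the mat. Next I'll bring back the mug.

{"op": "drive_tool", "data": {
  "commands": [
    [[6,256,0,0,1],[6,256,0,0,1],[6,256,0,0,1],[6,256,0,0,1],[6,256,0,0,1],[6,256,0,0,1],[6,256,0,0,1],[6,256,0,0,1]]
  ]
}}

```text
t: 35.25
ee_pos: [0.5936, -0.2526, 0.2503]
ee_rot: [1.0, 0.0, -0.0, -0.0]
force: [-0.2, 0.3, 0.2]
gripper_width: 0.085
grip_force: 0.0
```

{"op": "drive_tool", "data": {
  "commands": [
    [[0,0,40,0,0.9],[0,0,80,0,0.9],[0,0,115,0,0.9],[0,0,145,0,0.9],[0,0,170,0,0.9],[0,0,185,0,0.9],[0,0,190,0,0.9],[0,0,190,0,0.9],[0,0,190,0,0.9]]
  ]
}}

```text
t: 36.15
ee_pos: [0.5945, -0.2535, 0.0622]
ee_rot: [1.0, 0.0, 0.001, 0.001]
force: [-0.2, 1.2, 0.0]
gripper_width: 0.0814
grip_force: 0.2
```

{"op": "drive_tool", "data": {
  "commands": [
    [[0,0,0,0,0.7],[0,0,0,0,0.5],[0,0,0,0,0.3],[0,0,0,0,-1],[0,0,0,0,-1],[0,0,0,0,-1],[0,0,0,0,-1]]
  ],
  "force": 40
}}

```text
t: 36.85
ee_pos: [0.5946, -0.2541, 0.0625]
ee_rot: [1.0, -0.0, 0.002, 0.001]
force: [1.3, 1.2, 6.9]
gripper_width: 0.0656
grip_force: 45.3
```

{"op": "drive_tool", "data": {
  "commands": [
    [[0,0,-15,0,-1],[0,0,-45,0,-1],[0,0,-80,0,-1],[0,0,-100,0,-1],[-5,-20,-100,0,-1],[-15,-55,-100,0,-1],[-25,-95,-100,0,-1],[-35,-135,-100,0,-1],[-45,-175,-100,0,-1],[-55,-215,-100,0,-1],[-60,-240,-100,0,-1],[-60,-240,-100,0,-1]]
  ]
}}

```text
t: 38.05
ee_pos: [0.5321, -0.0105, 0.1602]
ee_rot: [1.0, 0.002, -0.001, -0.001]
force: [0.2, -1.3, -2.8]
gripper_width: 0.0649
grip_force: 45.5
```

{"op": "drive_tool", "data": {
  "commands": [
    [[-3,-20,0,0,-1],[-6,-45,0,0,-1],[-9,-65,0,0,-1],[-9,-75,0,0,-1],[-9,-75,15,0,-1],[-9,-75,40,0,-1],[-9,-75,65,0,-1],[-9,-75,82,0,-1],[-9,-75,85,0,-1],[-9,-75,85,0,-1],[-9,-75,85,0,-1]]
  ]
}}

```text
t: 39.15
ee_pos: [0.5254, 0.0608, 0.0761]
ee_rot: [1.0, -0.0, 0.001, 0.0]
force: [1.1, -1.2, -2.2]
gripper_width: 0.0651
grip_force: 45.6
```

```bash
python3 - <<'E'
from h import *
a=snap("scene","s8");snap("top","t8")
s=r.state();print(s["ee_pos"],s["ee_rot"],s["gripper_width"])
cv2.imwrite("pics/c8.png",cv2.resize(a[150:350,230:450],(660,600))[:,:,::-1])
for n in ["mug","mug_coaster"]: print(n,[find(c,n)[:1] for c in ("scene","top")])
print(pix("scene",[.5255,.0615,.004]),pix("scene",[.5255,.0615+.033,.019]))
E
```

```text
[0.52558618 0.06108273 0.07670682] [ 9.99998967e-01 -2.53301812e-04  1.41020910e-03  1.15898842e-04] 0.06505915935744076
mug [[([0.5219, 0.0597, 0.0158], 0.78)], [([0.5277, 0.0616, 0.0149], 0.62)]]
mug_coaster [[([0.5255, 0.062, 0.0009], 0.91)], [([0.5855, 0.3008, 0.0004], 0.41)]]
[351.0, 276.0] [364.0, 284.0]
```

View pics/c8.png

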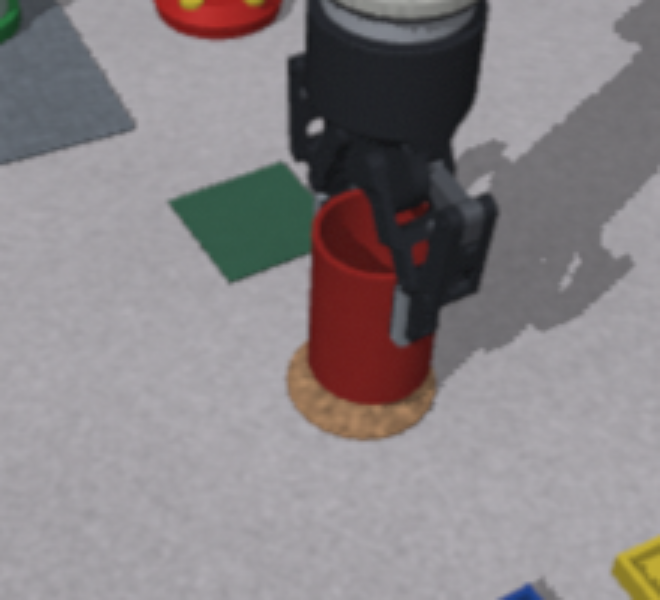

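The mug is upright just above the coaster, which is centred at crop (361,385). I'll lower it and release.

{"op": "drive_tool", "data": {
  "commands": [
    [[0,0,6,0,-1],[0,0,11,0,-1],[0,0,14,0,-1],[0,0,14,0,-1],[0,0,14,0,-1],[0,0,14,0,-1]]
  ]
}}

```text
t: 40.05
ee_pos: [0.5243, 0.0615, 0.0626]
ee_rot: [1.0, -0.0, -0.0, 0.0]
force: [-4.4, -0.1, 6.8]
gripper_width: 0.0653
grip_force: 46.1
```

{"op": "drive_tool", "data": {
  "commands": [
    [[0,0,0,0,0.6],[0,0,0,0,0.8],[0,0,0,0,1],[0,0,0,0,1],[0,0,0,0,1],[0,0,-20,0,1],[0,0,-60,0,1],[0,0,-100,0,1],[0,0,-150,0,1],[0,0,-200,0,1],[0,0,-210,0,1],[0,0,-210,0,1]]
  ]
}}

```text
t: 41.25
ee_pos: [0.5257, 0.0614, 0.2746]
ee_rot: [1.0, -0.0, 0.003, 0.0]
force: [0.6, 0.1, -0.5]
gripper_width: 0.0855
grip_force: 0.0
```

{"op": "drive_tool", "data": {
  "commands": [
    [[67,416,0,0,1],[67,416,0,0,1],[67,416,0,0,1],[67,416,0,0,1],[67,416,0,0,1],[67,416,0,0,1],[67,416,0,0,1],[67,416,0,0,1],[67,416,0,0,1],[67,416,0,0,1],[67,416,0,0,1],[67,416,0,0,1]]
  ]
}}

```text
t: 42.45
ee_pos: [0.5913, -0.3531, 0.2701]
ee_rot: [1.0, 0.001, -0.001, -0.001]
force: [0.3, 0.4, 1.1]
gripper_width: 0.0851
grip_force: 0.0
```

```bash
python3 - <<'E'
from h import *
snap("scene","s9");snap("top","t9");snap("wrist","w9")
s=r.state();print(s["ee_pos"],s["ee_rot"],s["t"])
for n in ["mug","mug_coaster","feeder","feeder_plate"]: print(n,[find(c,n)[:1] for c in ("scene","top","wrist")])
E
```

```text
[ 0.59164673 -0.35305217  0.27176996] [9.99999630e-01 8.36967919e-04 1.88278036e-04 6.78454351e-05] 42.6
mug [[], [([0.5258, 0.066, 0.0028], 0.65)], []]
mug_coaster [[([0.5238, 0.0593, 0.0011], 0.72)], [], []]
feeder [[([0.5945, -0.3588, -0.0006], 0.91)], [([0.5934, -0.3499, 0.0049], 0.94)], [([0.5868, -0.3553, 0.0068], 0.93)]]
feeder_plate [[([0.5251, 0.0604, 0.0041], 0.73)], [([0.5142, -0.0775, 0.002], 0.64)], [([0.5123, -0.0791, 0.0031], 0.83)]]
```

{"op": "drive_tool", "data": {
  "commands": [
    [[2,1,40,0,1],[2,1,75,0,1],[2,1,105,0,1],[2,1,128,0,1],[2,1,142,0,1],[2,1,142,0,1],[2,1,142,0,1]]
  ]
}}

```text
t: 43.9
ee_pos: [0.5939, -0.356, 0.1304]
ee_rot: [1.0, -0.0, 0.001, 0.0]
force: [-0.9, 0.5, 0.7]
gripper_width: 0.0857
grip_force: 0.0
```

{"op": "drive_tool", "data": {
  "commands": [
    [[0,0,0,0,0.2],[0,0,0,0,0],[0,0,0,0,-1],[0,0,0,0,-1],[0,0,0,0,-1],[0,0,0,0,-1],[0,0,0,0,-1],[0,0,0,0,-1]]
  ],
  "force": 40
}}

```text
t: 44.7
ee_pos: [0.5941, -0.3557, 0.131]
ee_rot: [1.0, 0.0, 0.001, 0.001]
force: [0.2, 1.5, 4.6]
gripper_width: 0.0423
grip_force: 41.1
```

{"op": "drive_tool", "data": {
  "commands": [
    [[0,0,-15,0,-1],[0,0,-45,0,-1],[0,0,-80,0,-1],[0,0,-100,0,-1],[-2,-20,-100,0,-1],[-10,-55,-100,0,-1],[-18,-95,-100,0,-1],[-28,-135,-100,0,-1],[-40,-170,-100,0,-1],[-52,-200,-100,0,-1],[-60,-220,-100,0,-1],[-60,-220,-100,0,-1]]
  ]
}}

```text
t: 45.9
ee_pos: [0.5323, -0.133, 0.2294]
ee_rot: [1.0, 0.001, -0.001, -0.001]
force: [0.3, 0.2, -2.2]
gripper_width: 0.0426
grip_force: 41.6
```

{"op": "drive_tool", "data": {
  "commands": [
    [[-8,-20,0,0,-1],[-15,-42,0,0,-1],[-20,-57,0,0,-1],[-20,-57,0,0,-1],[-20,-57,15,0,-1],[-20,-57,40,0,-1],[-20,-57,65,0,-1],[-20,-57,82,0,-1],[-20,-57,85,0,-1],[-20,-57,85,0,-1],[-20,-57,85,0,-1]]
  ]
}}

```text
t: 47.0
ee_pos: [0.5142, -0.0792, 0.1452]
ee_rot: [1.0, -0.0, 0.001, 0.0]
force: [0.5, -0.3, -2.5]
gripper_width: 0.0426
grip_force: 41.7
```

```bash
python3 - <<'E'
from h import *
a=snap("scene","s10");snap("top","t10")
s=r.state();print(s["ee_pos"],s["ee_rot"],s["gripper_width"])
cv2.imwrite("pics/c10.png",cv2.resize(a[130:330,220:440],(660,600))[:,:,::-1])
for n in ["mug","mug_coaster","feeder","feeder_plate"]: print(n,[find(c,n)[:1] for c in ("scene","top")])
E
```

```text
[ 0.51438742 -0.07905655  0.14574092] [ 9.99998933e-01 -2.28346693e-04  1.37000645e-03  4.52594622e-04] 0.04231870105282919
mug [[], [([0.5284, 0.0623, 0.0039], 0.68)]]
mug_coaster [[([0.5246, 0.0582, 0.0035], 0.74)], []]
feeder [[([0.5141, -0.0808, 0.0214], 0.81)], [([0.5157, -0.076, 0.0186], 0.95)]]
feeder_plate [[([0.5135, -0.0813, 0.0019], 0.64)], [([0.5138, -0.0748, 0.0206], 0.56)]]
```

View pics/c10.png

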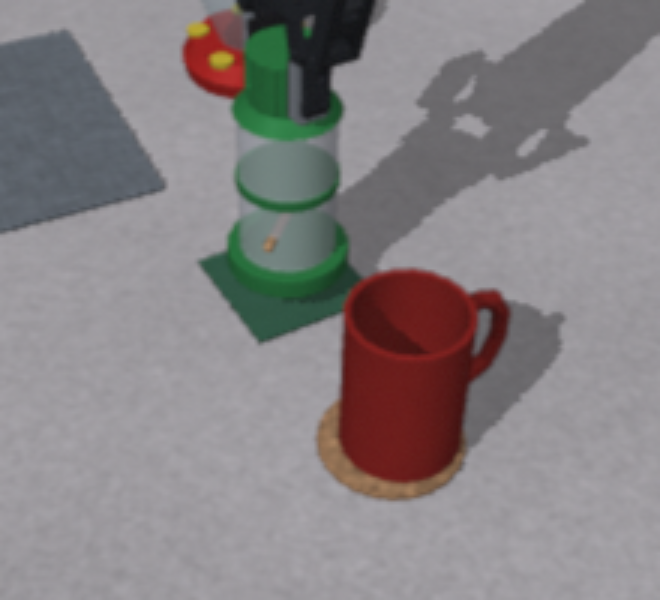

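The feeder is upright over its plate. The mug stands on the coaster, about 5 mm off centre.

{"op": "drive_tool", "data": {
  "commands": [
    [[0,0,6,0,-1],[0,0,11,0,-1],[0,0,14,0,-1],[0,0,14,0,-1],[0,0,14,0,-1],[0,0,14,0,-1]]
  ]
}}

```text
t: 48.1
ee_pos: [0.5136, -0.0784, 0.1311]
ee_rot: [1.0, -0.0, 0.0, -0.0]
force: [-2.0, 2.4, 4.4]
gripper_width: 0.0426
grip_force: 42.4
```

{"op": "drive_tool", "data": {
  "commands": [
    [[0,0,0,0,-0.2],[0,0,0,0,0.2],[0,0,0,0,0.6],[0,0,0,0,0.6],[0,0,0,0,0.6],[0,0,0,0,0.6],[0,0,-20,0,0.6],[0,0,-60,0,0.6],[0,0,-100,0,1],[0,0,-150,0,1],[0,0,-150,0,1]]
  ]
}}

```text
t: 49.2
ee_pos: [0.5163, -0.0794, 0.2894]
ee_rot: [1.0, -0.0, 0.008, 0.002]
force: [0.6, -0.5, 0.4]
gripper_width: 0.0854
grip_force: 0.0
```

{"op": "drive_tool", "data": {
  "commands": [
    [[-180,-60,-40,0,1],[-180,-60,-40,0,1],[-180,-60,-40,0,1],[-180,-60,-40,0,1],[-180,-60,-40,0,1],[-180,-60,-40,0,1],[-180,-60,-40,0,1],[-180,-60,-40,0,1]]
  ]
}}

```text
t: 50.0
ee_pos: [0.3342, -0.0189, 0.3192]
ee_rot: [1.0, -0.0, -0.001, -0.0]
force: [0.3, 0.4, -0.7]
gripper_width: 0.0854
grip_force: 0.0
```

```bash
python3 - <<'E'
from h import *
a=snap("scene","s11")
s=r.state();print(s["ee_pos"],s["force"],s["t"])
cv2.imwrite("pics/c11.png",cv2.resize(a[100:,200:600],(760,722))[:600,:,::-1])
snap("top","t11");snap("wrist","w11")
for n in N: print(n,[find(c,n)[:1] for c in ("scene","top","wrist")])
E
```

```text
[ 0.33418376 -0.01888796  0.31922715] [-0.17011308 -0.80789486  0.15718733] 50.05
mug [[([0.5255, 0.0604, 0.0022], 0.84)], [([0.5263, 0.0637, 0.002], 0.88)], []]
feeder [[([0.5114, -0.0797, 0.0021], 0.89)], [([0.5133, -0.0728, 0.004], 0.81)], [([0.5082, -0.075, 0.0072], 0.92)]]
clamp_open [[([0.5892, 0.3059, 0.0072], 0.79)], [([0.5945, 0.3061, 0.0073], 0.89)], []]
clamp_shut [[([0.431, 0.3112, 0.006], 0.8)], [([0.433, 0.3141, -0.001], 0.62)], []]
mug_coaster [[([0.5225, 0.062, 0.0018], 0.59)], [], []]
feeder_plate [[([0.5161, -0.0802, 0.001], 0.93)], [], []]
felt_mat [[([0.5935, -0.3068, 0.0001], 0.72)], [([0.5936, -0.3038, -0.0019], 0.86)], []]
blue_tray [[([0.5869, 0.2996, -0.0025], 0.6)], [([0.5893, 0.3012, 0.0021], 0.92)], []]
yellow_tray [[([0.4337, 0.3096, -0.0017], 0.59)], [([0.4333, 0.313, 0.003], 0.83)], []]
hummingbird_feeder [[([0.4249, -0.3081, -0.0042], 0.88)], [([0.4235, -0.3012, -0.0017], 0.89)], [([0.4243, -0.2996, 0.0056], 0.57)]]
```

View pics/c11.png

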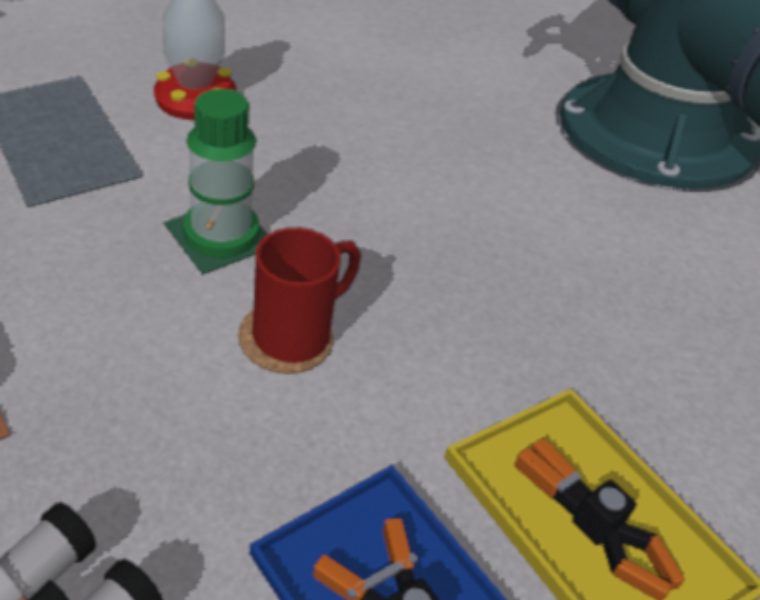

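The mug and feeder stand upright on their homes, roughly 7 mm and 2 mm off centre, inside the 15 mm limit. Both clamps lie flat in their trays and the hummingbird feeder hasn't moved. I'm handing in.

```bash
python3 -c "
from rig import r
print(r.job_done())"
```

```text
the job is handed in; nothing more can be done
None
```

I handed the job in at about 50 s: the open clamp is in the blue tray, the shut clamp is in the yellow tray, and the mug and bird feeder are back upright on the coaster and plate, roughly 7 mm and 2 mm off centre; no verdict was returned.

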